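# Set out the reagents on the tiles for the next clotting test

## Robot

A 6-joint arm with a two-finger parallel gripper is mounted at the origin on the work surface. World frame = base frame: x ahead of the robot, y to its left, z up, the work surface at z = 0. Lengths are in m, angles in rad, forces in N, time in s.
With the tool pointing down it reaches from about 0.15 to 0.775 m from the base axis. Payload 6.1 kg.
Tool frame: the origin (TCP) lies between the finger pads; the fingertips stand 8 mm ahead of it and the grasp point (between the pads) lies 11 mm behind it (r.finger_overhang is the distance from the TCP to the fingertips, in m); z points along the fingers, y is the line along which they close (so a half turn about z gives the same grasp; the last joint's range is limited). The gripper opens to 85 mm and grips with 20 to 120 N. Pads are 22 mm wide; open, the fingers measure 114 mm over their backs; the gripper's body (76 mm by 85 mm) begins 54 mm behind the grasp point. The pads swing forward as they close: fully open they stand 13 mm farther back than shut.
Start: joints at [1.287, 0.126, -0.04, 1.405, 0, 1.571], TCP at [0.147, 0.504, 0.239] pointing down, gripper open.
Joint ranges: [-2.72, 2.72], [-0.95, 1.95], [-1.27, 1.35], [-1.78, 2.02], [-1.46, 1.47], [-3.14, 3.14]. Speed limits (rad/s): [2.39, 2.39, 3.01, 3.14, 3.14, 3.14].

## Interface

Orientations are given as a rotation vector (axis times angle).
In Python, from plant import r, optics, close_job gives the robot as it stands. The module is installed in compiled form; this text tells all that it offers.
- The arm moves only by the tool arm_command, never from a script. Its argument "moves" is a list of rows, each a list of 4 numbers: the shift along the world's x, y, z in units of 25 mm (1.0 is 25 mm), then the turn about the world's z in units of 5 degrees (1.0 is 5 degrees). A call has exactly 5 rows; each row is the pose to reach, as a shift and turn from the pose commanded when the call began; what a row does not reach only later rows make up. A row lasts 1/12 s, in which the tool goes at most 41.7 mm and 7.16 degrees, less where a joint would pass 70% of its speed; a pose out of reach is approached as far as the arm can. A call with a gripper value outside its range is refused whole. "claw" is the finger opening in mm, from 0 to 85.4, set as the call begins (left out, the last holds). The fingers move at their own pace and stop on an object; "force" is the grip in N (left out, the last holds). Time passes only in rows, so rows that repeat a pose let the fingers close, or fill a call up. It gives the time, the measured TCP pose, the force, the opening and the grip force at its end, in the units of the state.
- r.read_state(): the state, without advancing time (a new reading comes with each control period).
- optics.snapshot(name): name is "scene" or "top"; returns the picture (420x560x3 uint8, red, green, blue); there is no depth.
- optics.camera_params(name): a dict with "camera_matrix" (3x3 intrinsics, pixels), "rvec" (rotation vector, rad) and "tvec" (3), from world to camera coordinates, as OpenCV has them. Camera axes: x right, y down, z forward; pixel columns grow to the right and rows downward; lengths in m; the calibration is good to about 2 mm. A picture is of the moment at which its call begins. camera_params takes no time and is no camera call.
- close_job(): hands the job in; it is judged then, once.
The state is a dict: "time": time; "joint_pos": joint angles; "dq": joint speeds; "tau": joint torques, N m; "ee_pos": TCP position; "orientation": TCP orientation; "wrist_force": force on the tool from outside, world axes, zero at the start; "torque": the same for the moment, N m; "gripper_width": opening from 0.0 (shut) to 1.0 (fully open); "finger_force": force on a finger pad.
Only numpy, scipy, OpenCV 4.12 (cv2) and the standard library are available. Lean on these libraries where they do the work, as an engineer would, in place of code of your own. Each camera call takes 0.05 s, during which the arm holds its last target. There are 200 camera calls.

## Task

Get the bench ready for the next clotting test: stand the brown bottle on the white tile next to the heating block, the squat jar on the tile next to the mixer and the cuvette box on the tile between those two, then put the little steel tin on top of the box. Set each thing down upright in the middle of its tile (the tin in the middle of the box lid; which way anything is turned does not matter), and do not disturb the stand with the glass tube.

Things in the scene. Friction and masses are not known exactly. Their poses are not given: they have to be found in the camera images.
- bottle: loose brown glass reagent bottle, round, standing upright, 113 mm tall, 0.2 kg: body 54 mm diameter up to 70 mm, sloping shoulder to 83 mm, then a black screw cap of 36 mm diameter from 83 to 113 mm. Origin: centre of the underside; z up
- jar: loose squat white plastic jar with a wider grey screw lid, standing upright, 58 mm tall, 0.13 kg: body 60 mm diameter up to 43 mm, lid 64 mm diameter from 43 to 58 mm. Origin: centre of the underside; z up
- box: loose closed rectangular cuvette box, white below with a flat light grey lid, 50 mm (own x) by 80 mm (own y), 40 mm high, 0.14 kg. Origin: centre of the underside; z up
- tin: loose small round bright steel sample tin with a flat lid, 24 mm tall, 0.07 kg: body 46 mm diameter up to 15 mm, lid 48 mm diameter above. Origin: centre of the underside; z up
- tile_a: one of three identical fixed flat white ceramic tiles, 90 x 90 mm, 6 mm thick, set roughly in a row from left to right (some stand farther forward than others) between the two small instruments; any of the three names can be at any place in the row. Origin: centre of the underside, on the bench; top face 6 mm above it
- tile_b: one of three identical fixed flat white ceramic tiles, 90 x 90 mm, 6 mm thick, set roughly in a row from left to right (some stand farther forward than others) between the two small instruments; any of the three names can be at any place in the row. Origin: centre of the underside, on the bench; top face 6 mm above it
- tile_c: one of three identical fixed flat white ceramic tiles, 90 x 90 mm, 6 mm thick, set roughly in a row from left to right (some stand farther forward than others) between the two small instruments; any of the three names can be at any place in the row. Origin: centre of the underside, on the bench; top face 6 mm above it
- heat_block: fixed tube heating block: white rectangular housing 110 x 100 mm, 55 mm high, with an aluminium block of twelve dark holes on top (75 mm high in all). It stands at one end of the row of tiles, left or right. Origin: centre of the underside
- mixer: fixed round tube mixer: white housing 100 mm diameter, 50 mm high, with a black rubber cup on top (75 mm high in all). It stands at the other end of the row of tiles. Origin: centre of the underside
- tube_stand: loose grey block 36 x 36 x 40 mm holding one upright glass tube with a blue stopper, 84 mm tall in all, standing among the loose things; not to be disturbed. Origin: centre of the underside; z up
There are look-alikes about, which are no part of the job. What is shaped like the tile_b but blue or yellow is not meant. Leave any yellow look-alike of the box alone.

How it is judged:
At the end, for the whole second after the job is handed in: Bottle, jar and box each stand upright (within 0.1 rad) at rest on a tile, centred within 15 mm: the bottle on the tile nearest the heating block, the jar on the tile nearest the mixer, the box on the middle tile. The tin lies upright at rest on the box lid, centred within 12 mm ((horizontal distance between bottle and tile_a below 0.015 m or horizontal distance between bottle and tile_b below 0.015 m or horizontal distance between bottle and tile_c below 0.015 m) and horizontal distance between bottle and heat_block below 0.25 m and height (world z) of bottle between 0.002 and 0.01 m and angle between each of bottle, jar, box, tin's own z axis and vertical below 0.1 rad and linear speed of each of bottle, jar, box, tin below 0.02 m/s and angular speed of each of bottle, jar, box, tin below 0.2 rad/s and (horizontal distance between jar and tile_a below 0.015 m or horizontal distance between jar and tile_b below 0.015 m or horizontal distance between jar and tile_c below 0.015 m) and horizontal distance between jar and mixer below 0.25 m and height (world z) of jar between 0.002 and 0.01 m and (horizontal distance between box and tile_a below 0.015 m or horizontal distance between box and tile_b below 0.015 m or horizontal distance between box and tile_c below 0.015 m) and horizontal distance between box and heat_block above 0.25 m and horizontal distance between box and mixer above 0.25 m and height (world z) of box between 0.002 and 0.01 m and horizontal distance between tin and box below 0.012 m and height (world z) of tin between 0.042 and 0.05 m); the robot touches nothing.
It fails at once if the tube stand is pushed more than 20 mm from its place or tipped over (distance of tube_stand from where it was at the start of the episode above 0.02 m or angle between tube_stand's own z axis and vertical above 0.35 rad).
It also fails if it takes over 90 s, if anything falls off the work surface, if the arm or the gripper's body presses on something with over 40 N, if the wrist force passes 120 N, or if a joint passes its speed limit or range.

## Working session

There is one attempt and no reset: what is moved stays moved. The work goes in short steps, Python scripts to look and compute and a tool call to move; the robot and the scene stay as the last step left them, time stands still between calls to the robot, and variables do not carry over. Pictures are saved under pics/ and viewed, at most 14 in all, crops included, and the job is handed in when it is done.

Besides the shell and the picture viewer there is one more tool, called after "Call:" by a JSON object that holds its "name" and its "arguments". arm_command: Moves the arm, as the interface text tells. Its arguments: {"type":"object","properties":{"moves":{"type":"array","items":{"type":"array","items":{"type":"number"}}},"claw":{"type":"number"},"force":{"type":"number"}},"required":["moves"]}

```bash
mkdir -p pics
python3 - <<'E'
from plant import r, optics
import cv2
for n in ("scene","top"):
    im=optics.snapshot(n); cv2.imwrite(f"pics/{n}0.png",cv2.resize(im[:,:,::-1],(784,588),interpolation=cv2.INTER_CUBIC)); cv2.imwrite(f"{n}0.png",im[:,:,::-1])
    print(optics.camera_params(n))
print(r.read_state())
E
```

```text
{'camera_matrix': array([[416.00368799,   0.        , 280.64038572],
       [  0.        , 416.00368799, 209.28679615],
       [  0.        ,   0.        ,   1.        ]]), 'rvec': array([ 1.87998767,  1.85336635, -0.58761132]), 'tvec': array([-0.02644675, -0.42231651,  1.18534229])}
{'camera_matrix': array([[475.35397055,   0.        , 273.69127753],
       [  0.        , 475.35397055, 201.07480671],
       [  0.        ,   0.        ,   1.        ]]), 'rvec': array([ 2.18216267, -2.1761323 ,  0.03596313]), 'tvec': array([0.01960805, 0.53097724, 1.08660869])}
{'time': 0.1, 'joint_pos': array([ 1.28699821e+00,  1.26315274e-01, -4.04909254e-02,  1.40536739e+00,
       -3.27407707e-06,  1.57079840e+00]), 'dq': array([-6.99257924e-04, -2.06454670e-03,  1.37218563e-03,  6.79654903e-05,
        1.54359445e-03, -2.03680766e-03]), 'tau': array([ 3.84827472e-04, -4.36901093e+01,  3.53605807e+01,  1.35929603e-02,
       -8.20894456e-05,  7.32799975e-06]), 'ee_pos': array([0.1469086 , 0.50367578, 0.23861599]), 'orientation': array([-4.44270543e-01, -3.10982638e+00,  2.14225121e-03]), 'wrist_force': array([ 0.63180948, -0.35499251, -0.84058585]), 'torque': array([-0.01447087, -0.03871662, -0.00245977]), 'finger_force': 0.0, 'gripper_width': 0.9998520742923251}
```

View pics/scene0.png

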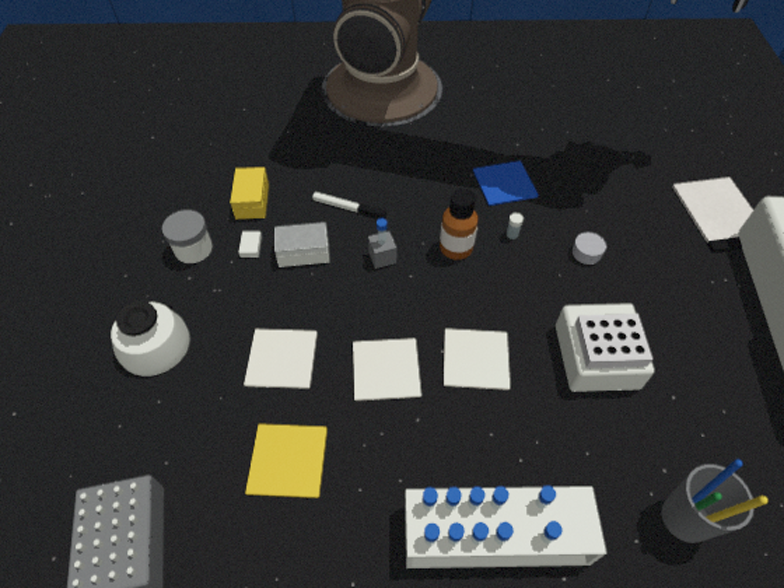

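View pics/top0.png

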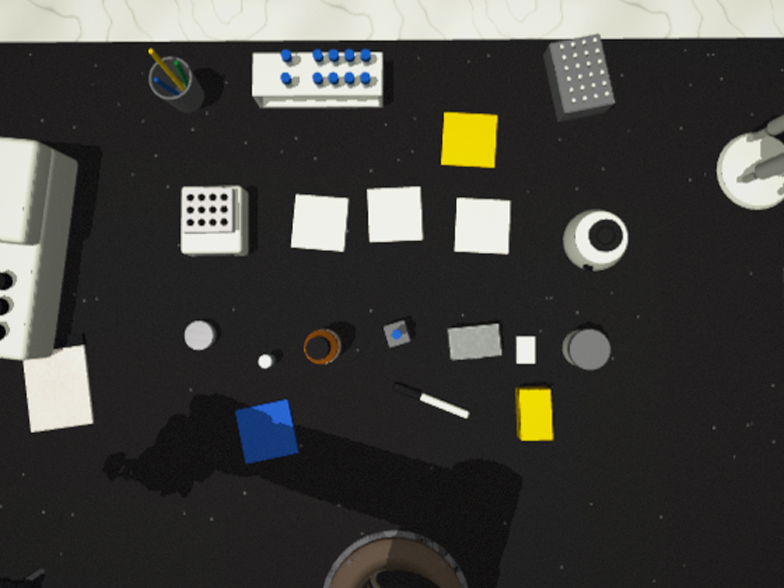

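The scene view has the mixer at far left (150,338) and the heating block at right (605,345). Between them are three white tiles at (281,358), (387,369) and (477,358). Behind those stand the jar (187,236), box (302,245), tube stand (382,248), bottle (459,225) and tin (590,248). The top view shows the same things mirrored.

```bash
cat > h.py <<'E'
import cv2, numpy as np
from plant import optics
P={}
for n in ("scene","top"):
    c=optics.camera_params(n); R=cv2.Rodrigues(c["rvec"])[0]; P[n]=(c["camera_matrix"],R,c["tvec"])
def ray(n,uv):
    K,R,t=P[n]; d=R.T@np.linalg.solve(K,[uv[0],uv[1],1]); return -R.T@t,d/np.linalg.norm(d)
def onz(n,uv,z):
    o,d=ray(n,uv); return o+d*(z-o[2])/d[2]
def tri(a,b):
    o1,d1=ray("scene",a);o2,d2=ray("top",b)
    s=np.linalg.lstsq(np.c_[d1,-d2],o2-o1,rcond=None)[0]
    p,q=o1+s[0]*d1,o2+s[1]*d2; return (p+q)/2,np.linalg.norm(p-q)
def flood(im,seed,tol):
    m=np.zeros((im.shape[0]+2,im.shape[1]+2),np.uint8)
    cv2.floodFill(cv2.medianBlur(im,3),m,seed,0,(tol,)*3,(tol,)*3,4|(255<<8)|cv2.FLOODFILL_MASK_ONLY|cv2.FLOODFILL_FIXED_RANGE)
    m=m[1:-1,1:-1]; return cv2.morphologyEx(cv2.morphologyEx(m,cv2.MORPH_CLOSE,np.ones((5,5))),cv2.MORPH_OPEN,np.ones((3,3)))
def biggest(m):
    return max(cv2.findContours(m,cv2.RETR_EXTERNAL,cv2.CHAIN_APPROX_NONE)[0],key=cv2.contourArea)
E
cat > m.py <<'E'
from h import *
ims={n:cv2.imread(n+"0.png") for n in P}; ov={n:i.copy() for n,i in ims.items()}
S=dict(jar=((132,162),(421,249),25,.058),tin=((421,172),(142,239),40,.024),box=((216,170),(339,244),30,.04),
 t1=((201,256),(344,161),40,.006),t2=((276,264),(282,153),40,.006),t3=((341,256),(229,159),40,.006),cap=((330,143),(229,247),20,.113))
for k,(a,b,tol,z) in S.items():
    c={}
    for n,s in (("scene",a),("top",b)):
        q=biggest(flood(ims[n],s,tol)); cv2.drawContours(ov[n],[q],-1,(0,0,255),1)
        e=cv2.fitEllipse(q); rc=cv2.minAreaRect(q)
        w=np.array([onz(n,p,z)[:2] for p in q[:,0]],np.float32); rw=cv2.minAreaRect(w)
        c[n]=e[0] if k in("jar","tin","cap") else rc[0]
        # centre on plane at stated height, for check
        print(k,n,np.round(c[n],1),"plane rect",np.round(rw[0],4),np.round(rw[1],3),round(rw[2],1))
    p,e=tri(c["scene"],c["top"]); print("   TRI",np.round(p,4),"gap",round(e,4))
cv2.imwrite("pics/ov.png",np.vstack([cv2.resize(ov["scene"][100:300,60:500],None,fx=1.5,fy=1.5),cv2.resize(ov["top"][100:300,60:500],None,fx=1.5,fy=1.5)])[:600])
E
python3 m.py
```

```text
jar scene [130.4 160.7] plane rect [ 0.4268 -0.301 ] [0.06  0.061] 59.9
jar top [419.3 249.4] plane rect [ 0.4209 -0.3014] [0.061 0.069] 32.5
   TRI [ 0.4224 -0.303   0.0523] gap 0.001
tin scene [421.5 174.1] plane rect [0.4443 0.329 ] [0.046 0.044] 28.2
tin top [141.5 239.4] plane rect [0.441  0.3257] [0.044 0.044] 0.3
   TRI [0.4415 0.3285 0.0205] gap 0.0035
box scene [214.5 174. ] plane rect [ 0.4508 -0.1216] [0.077 0.08 ] 6.3
box top [338.6 244. ] plane rect [ 0.4332 -0.1258] [0.051 0.08 ] 5.9
   TRI [ 0.4323 -0.1273  0.0171] gap 0.0021
t1 scene [200.  255.5] plane rect [ 0.6295 -0.14  ] [0.089 0.089] 87.1
t1 top [344. 161.] plane rect [ 0.6259 -0.143 ] [0.088 0.088] 86.9
   TRI [ 0.6268 -0.1432 -0.0013] gap 0.0015
t2 scene [275.3 263.3] plane rect [0.6485 0.0063] [0.089 0.089] 2.8
t2 top [281.4 152.9] plane rect [0.6452 0.0035] [0.088 0.088] 2.7
   TRI [ 0.6462  0.0049 -0.0011] gap 0.0027
t3 scene [340.5 256. ] plane rect [0.6341 0.1328] [0.089 0.089] 85.4
t3 top [227.7 158.8] plane rect [0.6311 0.1301] [0.088 0.088] 85.3
   TRI [ 6.322e-01  1.331e-01 -3.000e-04] gap 0.0042
cap scene [276.6 222.3] plane rect [0.4095 0.0007] [1.438 1.057] 89.2
cap top [226.7 248.1] plane rect [0.426  0.1177] [0.029 0.032] 0.3
   TRI [ 0.4291  0.0796 -0.1539] gap 0.1435
```

View pics/ov.png

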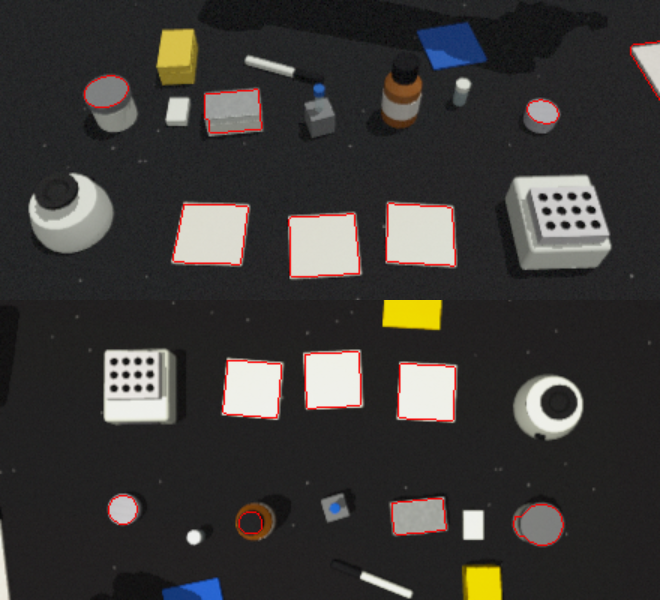

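The overlay shows clean outlines for the tin lid, jar lid and all three tiles. In the scene view the box outline took in the front face as well, and the black cap was missed. I'll measure those two again.

Run:
```python
from h import *
s,t=cv2.imread("scene0.png"),cv2.imread("top0.png")
def quad(q):
    e=.02
    while True:
        a=cv2.approxPolyDP(q,e*cv2.arcLength(q,True),True)[:,0]
        if len(a)<=4: return a.astype(float)
        e+=.01
qs=quad(biggest(flood(s,(216,170),30))); qt=quad(biggest(flood(t,(339,244),30)))
print(qs.tolist(),qt.tolist())
bs=qs[np.argsort(qs[:,1])[:2]]; bs=bs[np.argsort(bs[:,0])]
bt=qt[np.argsort(-qt[:,1])[:2]]; bt=bt[np.argsort(-bt[:,0])]
for a,b in zip(bs,bt): print("box back corner",tri(a,b))
# stand (grey block top) via blue stopper, both views
for n,im,(x0,y0,x1,y1) in(("scene",s,(255,150,290,175)),("top",t,(272,225,295,250))):
    h=cv2.cvtColor(im,cv2.COLOR_BGR2HSV)[y0:y1,x0:x1]; m=cv2.inRange(h,(100,120,60),(130,255,255)); M=cv2.moments(m,True)
    c=(x0+M["m10"]/M["m00"],y0+M["m01"]/M["m00"]); print("stopper",n,c,onz(n,c,.078))
# mixer cup / heat block rough
print("mixer",onz("top",(425,171),.04),"heat",onz("top",(152,157),.05))
# brown
for n,im,(x0,y0,x1,y1) in(("scene",s,(305,130,350,190)),("top",t,(205,225,255,270))):
    h=cv2.cvtColor(im,cv2.COLOR_BGR2HSV)[y0:y1,x0:x1]; m=cv2.inRange(h,(3,110,50),(20,255,255)); q=biggest(m)
    print("brown",n,np.array(cv2.boundingRect(q))+[x0,y0,0,0])
a=cv2.resize(s[125:190,300:360],None,fx=6,fy=6,interpolation=cv2.INTER_CUBIC);b=cv2.resize(t[215:280,195:255],None,fx=6,fy=6,interpolation=cv2.INTER_CUBIC)
cv2.imwrite("pics/cap.png",np.clip(np.hstack([a,b]).astype(float)*3,0,255).astype(np.uint8))
```

```text
[[232.0, 160.0], [197.0, 162.0], [199.0, 187.0], [233.0, 186.0]] [[355.0, 233.0], [321.0, 235.0], [322.0, 254.0], [356.0, 253.0]]
box back corner (array([ 0.41285622, -0.16470066,  0.03544674]), np.float64(0.0013462495987169674))
box back corner (array([ 0.41039402, -0.08781746,  0.0381256 ]), np.float64(0.0018159852996230508))
stopper scene (272.35820895522386, 159.7910447761194) [0.4469528  0.00240094 0.078     ]
stopper top (282.95, 238.375) [ 0.44596991 -0.00097348  0.078     ]
mixer [ 0.59822521 -0.32111095  0.04      ] heat [0.62877721 0.2974249  0.05      ]
brown scene [316 148  26  21]
brown top [217 235  25  26]
```

View pics/cap.png

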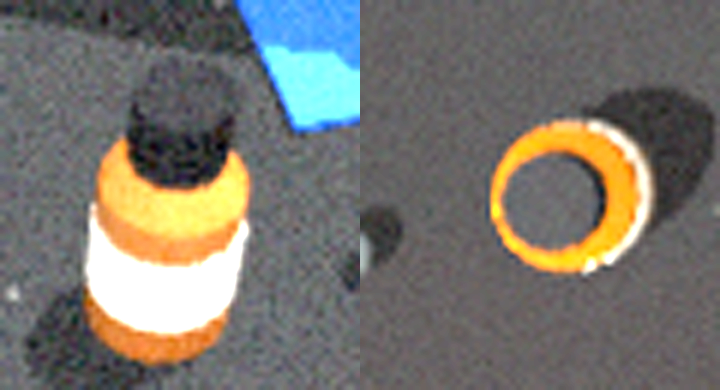

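The crop shows the cap top face centred at (184,85) in the scene crop and (553,202) in the top crop. That is native (330.7,139.2) and (227.2,248.7).

Run:
```python
from h import *
print(tri((330.7,139.2),(227.2,248.7)), onz("scene",(330.7,139.2),.113),onz("top",(227.2,248.7),.113))
print(onz("top",(338.7,243.8),.04))
```

```text
(array([0.42468916, 0.11904141, 0.11367838]), np.float64(0.005776112579746002)) [0.42385788 0.12209169 0.113     ] [0.42449041 0.11622104 0.113     ]
[ 0.43356419 -0.12610444  0.04      ]
```

Call:
{"name": "arm_command", "arguments": {"moves": [[0.58,-1.26,-0.2,-0.68],[1.16,-2.52,-0.4,-1.36],[1.74,-3.78,-0.6,-2.04],[2.32,-5.04,-0.8,-2.72],[2.9,-6.3,-1.0,-3.4]], "claw": 85, "force": 30}}

```text
time: 0.52
ee_pos: [0.2196, 0.3449, 0.2136]
orientation: [-0.902, -3.009, 0.001]
wrist_force: [0.9, 0.6, 0.4]
gripper_width: 0.996
finger_force: 0.0
```

Call:
{"name": "arm_command", "arguments": {"moves": [[0.58,-1.26,-0.2,-0.68],[1.16,-2.52,-0.4,-1.36],[1.74,-3.78,-0.6,-2.04],[2.32,-5.04,-0.8,-2.72],[2.9,-6.3,-1.0,-3.4]]}}

```text
time: 0.93
ee_pos: [0.292, 0.1873, 0.1889]
orientation: [1.337, 2.843, 0.0]
wrist_force: [0.0, 0.2, 0.1]
gripper_width: 1.001
finger_force: 0.0
```

Call:
{"name": "arm_command", "arguments": {"moves": [[0.58,-1.26,-0.2,-0.68],[1.16,-2.52,-0.4,-1.36],[1.74,-3.78,-0.6,-2.04],[2.32,-5.04,-0.8,-2.72],[2.9,-6.3,-1.0,-3.4]]}}

```text
time: 1.35
ee_pos: [0.3646, 0.0297, 0.164]
orientation: [1.744, 2.613, 0.0]
wrist_force: [1.1, 0.2, 0.2]
gripper_width: 0.996
finger_force: 0.0
```

Call:
{"name": "arm_command", "arguments": {"moves": [[0.58,-1.26,-0.2,-0.68],[1.16,-2.52,-0.4,-1.36],[1.74,-3.78,-0.6,-2.04],[2.32,-5.04,-0.8,-2.72],[2.9,-6.3,-1.0,-3.4]]}}

```text
time: 1.77
ee_pos: [0.4371, -0.1278, 0.1388]
orientation: [-2.111, -2.326, 0.0]
wrist_force: [0.1, 0.8, 0.1]
gripper_width: 0.995
finger_force: 0.0
```

Call:
{"name": "arm_command", "arguments": {"moves": [[-0.08,0.14,-1.0,0],[-0.08,0.14,-2.2,0],[-0.08,0.14,-3.4,0],[-0.08,0.14,-4.4,0],[-0.08,0.14,-4.9,0]]}}

```text
time: 2.18
ee_pos: [0.4326, -0.1221, 0.0134]
orientation: [-2.105, -2.326, 0.003]
wrist_force: [-0.0, 0.7, 0.4]
gripper_width: 0.993
finger_force: 0.0
```

Call:
{"name": "arm_command", "arguments": {"moves": [[0,0,0,0],[0,0,0,0],[0,0,0,0],[0,0,0,0],[0,0,0,0]], "claw": 40}}

```text
time: 2.6
ee_pos: [0.4358, -0.1227, 0.0179]
orientation: [2.106, 2.329, 0.001]
wrist_force: [0.4, 0.6, 0.2]
gripper_width: 0.577
finger_force: 33.2
```

Call:
{"name": "arm_command", "arguments": {"moves": [[0,0,0,0],[0,0,0,0],[0,0,0.2,0],[0,0,0.8,0],[0,0,1.6,0]]}}

```text
time: 3.02
ee_pos: [0.4334, -0.1221, 0.056]
orientation: [-2.105, -2.327, 0.003]
wrist_force: [0.3, 0.5, -1.8]
gripper_width: 0.581
finger_force: 32.8
```

Call:
{"name": "arm_command", "arguments": {"moves": [[0.5,0.2,0.8,0],[1.7,0.8,1.4,0],[3.0,1.6,1.4,0],[4.2,2.5,1.4,0],[5.4,3.3,1.4,0]]}}

```text
time: 3.43
ee_pos: [0.5713, -0.0389, 0.0924]
orientation: [2.108, 2.329, 0.001]
wrist_force: [0.0, -1.0, -1.2]
gripper_width: 0.58
finger_force: 32.9
```

Call:
{"name": "arm_command", "arguments": {"moves": [[1.1,0.7,0,0],[2.2,1.3,0,-0.5],[2.9,1.8,0,-1.1],[3.1,1.88,0,-1.1],[3.1,1.88,0,-1.1]]}}

```text
time: 3.85
ee_pos: [0.6482, 0.0079, 0.091]
orientation: [-2.214, -2.228, 0.001]
wrist_force: [-0.8, 0.2, -1.8]
gripper_width: 0.581
finger_force: 32.9
```

Run:
```python
from h import *
from plant import r
for n in P:
    im=optics.snapshot(n); cv2.imwrite(n+"1.png",im[:,:,::-1])
s=r.read_state(); print(s["ee_pos"],s["wrist_force"])
a=cv2.resize(cv2.imread("scene1.png")[190:330,120:400],(700,350)); b=cv2.resize(cv2.imread("top1.png")[110:210,180:460],(700,250))
cv2.imwrite("pics/p1.png",np.vstack([a,b]))
```

```text
[0.64656945 0.00668008 0.09135656] [-0.51100312 -1.18888624 -2.13224131]
```

View pics/p1.png

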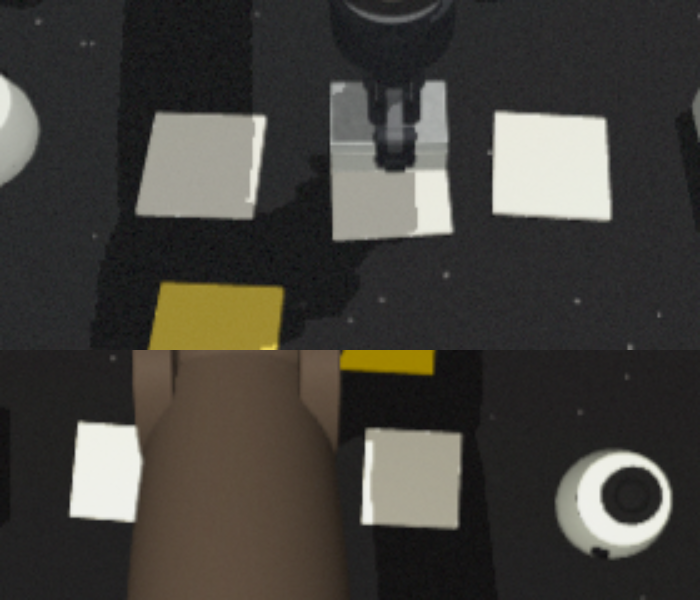

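The box hangs level above the middle tile, spanning x 331–446 in the crop with the finger at 394. I'll lower and release it now, then measure.

Call:
{"name": "arm_command", "arguments": {"moves": [[0,0.04,-0.8,0],[0,0.08,-1.6,0],[0,0.08,-2.2,0],[0,0.08,-2.55,0],[0,0.08,-2.72,0]]}}

```text
time: 4.37
ee_pos: [0.6453, 0.008, 0.0238]
orientation: [-2.216, -2.224, 0.004]
wrist_force: [-14.0, -1.5, 28.6]
gripper_width: 0.581
finger_force: 36.5
```

Call:
{"name": "arm_command", "arguments": {"moves": [[0,0,0,0],[0,0,0,0],[0,0,0,0],[0,0,0,0],[0,0,0,0]], "claw": 80}}

```text
time: 4.78
ee_pos: [0.6478, 0.0089, 0.0244]
orientation: [2.216, 2.225, 0.001]
wrist_force: [-0.1, -0.9, -0.3]
gripper_width: 0.938
finger_force: 0.0
```

Call:
{"name": "arm_command", "arguments": {"moves": [[0,0,0,0],[0,0,0.6,0],[0,0,1.6,0],[0,0,2.8,0],[0,0,4.0,0]]}}

```text
time: 5.2
ee_pos: [0.6469, 0.009, 0.1243]
orientation: [-2.216, -2.225, 0.002]
wrist_force: [0.5, 0.1, -1.5]
gripper_width: 0.936
finger_force: 0.0
```

Call:
{"name": "arm_command", "arguments": {"moves": [[-0.8,1.3,0,0],[-1.7,2.6,0,0],[-2.6,4.0,0,0],[-3.4,5.3,0,0],[-4.2,6.6,0,0]]}}

```text
time: 5.62
ee_pos: [0.5414, 0.1752, 0.1241]
orientation: [2.217, 2.226, 0.001]
wrist_force: [1.1, 0.4, 1.0]
gripper_width: 0.935
finger_force: 0.0
```

Call:
{"name": "arm_command", "arguments": {"moves": [[-0.8,1.3,0,0],[-1.7,2.6,0,0],[-2.6,4.0,0,0],[-3.5,5.3,-0.3,0],[-3.99,6.14,-1.0,0]]}}

```text
time: 6.03
ee_pos: [0.4417, 0.3309, 0.101]
orientation: [-2.214, -2.229, -0.007]
wrist_force: [0.5, -0.1, -0.5]
gripper_width: 0.942
finger_force: 0.0
```

Run:
```python
from h import *
from plant import r
for n in P:
    im=optics.snapshot(n); cv2.imwrite(n+"2.png",im[:,:,::-1])
print(r.read_state()["ee_pos"])
t=cv2.imread("top2.png");s=cv2.imread("scene2.png")
a=cv2.resize(s[130:310,120:480],(720,360)); b=cv2.resize(t[110:230,160:460],(600,240)); 
v=np.zeros((600,720,3),np.uint8); v[:360]=a; v[360:,:600]=b
cv2.imwrite("pics/p2.png",v)
```

```text
[0.43966582 0.32969481 0.0967205 ]
```

View pics/p2.png

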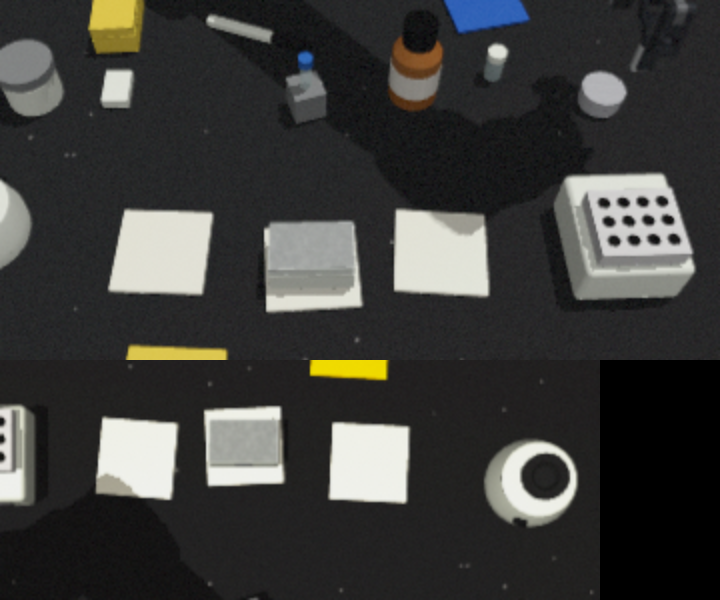

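The box is upright on the middle tile, slightly off towards the left in the top view. I'll measure its offset and project the TCP to check the tin.

Run:
```python
from h import *
t=cv2.imread("top2.png");s=cv2.imread("scene2.png")
for n in P:
    K,R,tv=P[n]; print("proj TCP",n,cv2.projectPoints(np.float64([[.4405,.330,.097]]),R,tv,K,None)[0].ravel())
q=biggest(flood(t,(282,151),35)); w=cv2.minAreaRect(np.array([onz("top",p,.046)[:2] for p in q[:,0]],np.float32)); print("box top",w, "-> +(.0016,.0015)")
q=biggest(flood(s,(276,253),22)); print("scene lid px",cv2.boundingRect(q)); w=cv2.minAreaRect(np.array([onz("scene",p,.046)[:2] for p in q[:,0]],np.float32)); print("box scene",w)
q=biggest(flood(s,(421,174),40));e=cv2.fitEllipse(q);print(e, onz("scene",e[0],.024))
cv2.imwrite("pics/p3.png",np.hstack([s[90:230,340:560],t[190:330,60:280]]))
```

```text
proj TCP scene [431.61552262 149.65903698]
proj TCP top [129.23564484 240.47559852]
box top ((0.6419028043746948, 0.002961244434118271), (0.08383109420537949, 0.052633196115493774), 89.9972915649414) -> +(.0016,.0015)
scene lid px (252, 241, 46, 24)
box scene ((0.6481830477714539, 0.005273927003145218), (0.08391692489385605, 0.048805832862854004), 89.20947265625)
((421.5691223144531, 174.083984375), (14.942630767822266, 21.294931411743164), 108.11425018310547) [0.44435544 0.32887442 0.024     ]
```

View pics/p3.png

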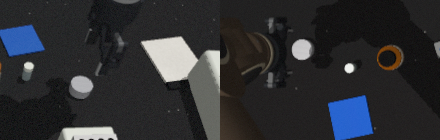

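Run:
```python
from h import *
o=[]
for n,(x,y) in(("scene",(380,90)),("top",(85,190))):
    K,R,tv=P[n]; im=np.clip(cv2.imread(n+"2.png")[y:y+100,x:x+100].astype(float)*2.2,0,255).astype(np.uint8); im=cv2.resize(im,(400,400),interpolation=cv2.INTER_CUBIC)
    for dx in(-.057,-.043,.043,.057):
        p=cv2.projectPoints(np.float64([[.4405+dx,.330,.097]]),R,tv,K,None)[0].ravel(); cv2.circle(im,tuple(int(v) for v in (p-[x,y])*4),3,(0,0,255),-1)
    o.append(im)
cv2.imwrite("pics/p4.png",np.hstack(o))
```

```text
(no output)
```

View pics/p4.png

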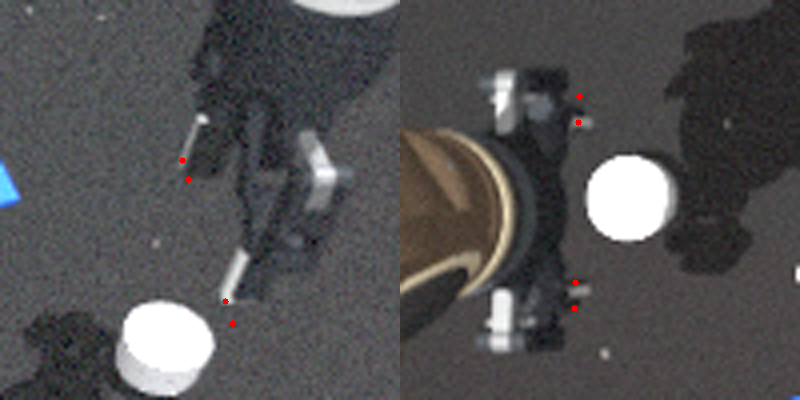

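The projected fingertip points lie on the real fingertips in both crops, and the tin sits midway between them. I'll go down and grasp it.

Call:
{"name": "arm_command", "arguments": {"moves": [[0,0,-1.0,0],[0,0,-2.0,0],[0,0,-2.8,0],[0,0,-3.3,0],[0,0,-3.5,0]]}}

```text
time: 6.55
ee_pos: [0.4421, 0.3262, 0.0094]
orientation: [-2.217, -2.225, 0.005]
wrist_force: [-0.0, -0.8, 0.4]
gripper_width: 0.936
finger_force: 0.0
```

Call:
{"name": "arm_command", "arguments": {"moves": [[0,0,0,0],[0,0,0,0],[0,0,0,0],[0,0,0,0],[0,0,0,0]], "claw": 38}}

```text
time: 6.97
ee_pos: [0.4438, 0.328, 0.0128]
orientation: [2.216, 2.225, 0.004]
wrist_force: [1.0, -0.8, 6.1]
gripper_width: 0.545
finger_force: 31.2
```

Call:
{"name": "arm_command", "arguments": {"moves": [[0,0,0,0],[0,0,0,0],[0,0,0.4,0],[0,0,1.2,0],[0,0,2.4,0]]}}

```text
time: 7.38
ee_pos: [0.4409, 0.3263, 0.07]
orientation: [-2.216, -2.226, 0.008]
wrist_force: [1.0, 0.4, -0.4]
gripper_width: 0.545
finger_force: 31.2
```

Call:
{"name": "arm_command", "arguments": {"moves": [[0.5,-0.8,1.0,0],[1.3,-2.1,2.0,0],[2.2,-3.5,2.4,0],[3.0,-4.8,2.4,0],[3.9,-6.2,2.4,0]]}}

```text
time: 7.8
ee_pos: [0.5407, 0.1724, 0.1336]
orientation: [2.215, 2.227, 0.004]
wrist_force: [-0.2, 0.6, -0.7]
gripper_width: 0.544
finger_force: 31.2
```

Call:
{"name": "arm_command", "arguments": {"moves": [[0.9,-1.4,0,0],[1.8,-2.8,0,0],[2.7,-4.2,0,0],[3.5,-5.5,-0.2,0],[4.19,-6.7,-0.6,0]]}}

```text
time: 8.22
ee_pos: [0.6461, 0.0037, 0.118]
orientation: [2.216, 2.224, 0.003]
wrist_force: [1.1, 0.3, -0.4]
gripper_width: 0.545
finger_force: 31.2
```

Call:
{"name": "arm_command", "arguments": {"moves": [[0,0,-0.6,0],[0,0,-1.2,0],[0,0,-1.7,0],[0,0,-2.0,0],[0,0,-2.0,0]]}}

```text
time: 8.63
ee_pos: [0.6431, 0.006, 0.0646]
orientation: [-2.215, -2.224, 0.004]
wrist_force: [0.3, -0.2, -0.9]
gripper_width: 0.546
finger_force: 31.2
```

Call:
{"name": "arm_command", "arguments": {"moves": [[0,0,-0.1,0],[0,0,-0.2,0],[0,0,-0.3,0],[0,0,-0.32,0],[0,0,-0.32,0]]}}

```text
time: 9.05
ee_pos: [0.6446, 0.0062, 0.0589]
orientation: [2.216, 2.226, 0.001]
wrist_force: [0.1, -0.4, -0.6]
gripper_width: 0.542
finger_force: 31.3
```

Call:
{"name": "arm_command", "arguments": {"moves": [[0,0,-0.05,0],[0,0,-0.1,0],[0,0,-0.1,0],[0,0,-0.1,0],[0,0,-0.1,0]]}}

```text
time: 9.47
ee_pos: [0.6447, 0.0062, 0.0587]
orientation: [2.215, 2.225, 0.003]
wrist_force: [-6.0, -0.0, 14.4]
gripper_width: 0.544
finger_force: 32.3
```

Call:
{"name": "arm_command", "arguments": {"moves": [[0,0,0.05,0],[0,0,0.05,0],[0,0,0.05,0],[0,0,0.05,0],[0,0,0.1,0]], "claw": 70}}

```text
time: 9.88
ee_pos: [0.6441, 0.0059, 0.0577]
orientation: [-2.216, -2.226, 0.001]
wrist_force: [0.1, -0.8, 0.0]
gripper_width: 0.82
finger_force: 0.0
```

Call:
{"name": "arm_command", "arguments": {"moves": [[0,0,0.4,0],[0,0,1.4,0],[0,0,2.8,0],[0,0,4.2,0],[0,0,5.0,0]]}}

```text
time: 10.3
ee_pos: [0.6453, 0.006, 0.1882]
orientation: [2.215, 2.224, 0.005]
wrist_force: [1.0, 0.1, 0.0]
gripper_width: 0.817
finger_force: 0.0
```

Call:
{"name": "arm_command", "arguments": {"moves": [[-1.3,0.7,0,0],[-2.6,1.4,0,0],[-3.9,2.1,0,0],[-5.2,2.7,0,0],[-6.5,3.4,0,0]], "claw": 75}}

```text
time: 10.72
ee_pos: [0.4804, 0.0913, 0.184]
orientation: [2.217, 2.225, 0.001]
wrist_force: [0.3, 1.7, 0.8]
gripper_width: 0.879
finger_force: 0.0
```

Call:
{"name": "arm_command", "arguments": {"moves": [[-1.2,0.6,0,0],[-2.3,1.16,0,0],[-2.3,1.16,0,0],[-2.3,1.16,0,0],[-2.3,1.16,0,0]]}}

```text
time: 11.13
ee_pos: [0.425, 0.1201, 0.1841]
orientation: [2.216, 2.226, 0.002]
wrist_force: [-0.3, -0.3, 0.9]
gripper_width: 0.878
finger_force: 0.0
```

Run:
```python
from h import *
o=[]
for n,(x,y) in(("scene",(240,100)),("top",(190,130))):
    im=optics.snapshot(n)[:,:,::-1]; cv2.imwrite(n+"3.png",im); K,R,tv=P[n]
    c=np.clip(im[y:y+180,x:x+130].astype(float)*1.8,0,255).astype(np.uint8); c=cv2.resize(c,None,fx=3,fy=3,interpolation=cv2.INTER_CUBIC)
    for dx in(-.035,.035):
        p=cv2.projectPoints(np.float64([[.425+dx,.119,.172]]),R,tv,K,None)[0].ravel(); cv2.circle(c,tuple(int(v) for v in (p-[x,y])*3),3,(0,0,255),-1)
    o.append(c)
cv2.imwrite("pics/p5.png",np.hstack(o))
```

```text
(no output)
```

View pics/p5.png

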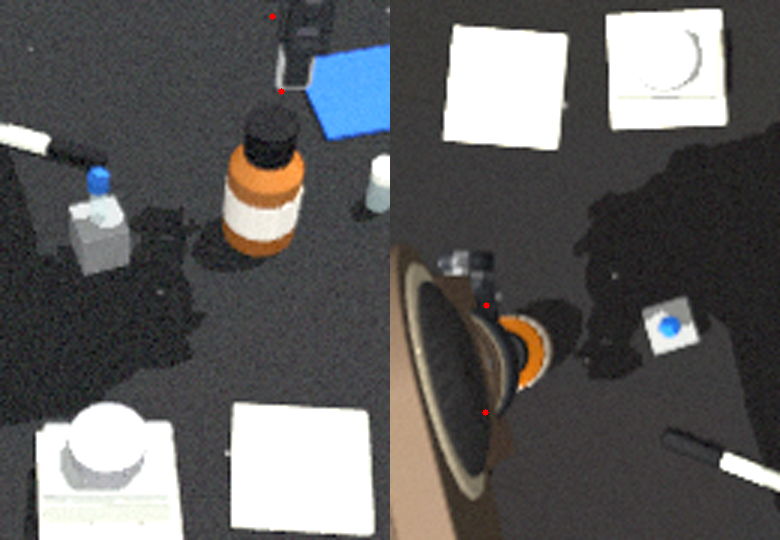

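The tin sits on the box near (105,435) in the scene crop and (671,58) in the top crop. The fingers straddle the bottle cap at (270,135), about 3 mm towards +y. I'll shift slightly and grasp the cap.

Call:
{"name": "arm_command", "arguments": {"moves": [[0,-0.1,-1.0,0],[0,-0.1,-2.0,0],[0,-0.1,-3.0,0],[0,-0.1,-3.6,0],[0,-0.1,-3.8,0]]}}

```text
time: 11.65
ee_pos: [0.4235, 0.1165, 0.0855]
orientation: [-2.217, -2.223, 0.006]
wrist_force: [-0.6, -0.5, 0.3]
gripper_width: 0.875
finger_force: 0.0
```

Call:
{"name": "arm_command", "arguments": {"moves": [[0,0,0,0],[0,0,0,0],[0,0,0,0],[0,0,0,0],[0,0,0,0]], "claw": 28, "force": 40}}

```text
time: 12.07
ee_pos: [0.4254, 0.1176, 0.0896]
orientation: [2.216, 2.225, 0.003]
wrist_force: [-0.2, -0.4, 4.5]
gripper_width: 0.411
finger_force: 40.1
```

Call:
{"name": "arm_command", "arguments": {"moves": [[0,0,0,0],[0,0,0,0],[0,0,0.2,0],[0,0,0.7,0],[0,0,1.2,0]]}}

```text
time: 12.48
ee_pos: [0.4234, 0.1173, 0.1181]
orientation: [-2.216, -2.225, 0.003]
wrist_force: [0.2, 0.3, -3.0]
gripper_width: 0.407
finger_force: 40.2
```

Call:
{"name": "arm_command", "arguments": {"moves": [[0.8,0.05,0,0],[2.2,0.1,0,0],[3.7,0.2,0,0],[5.2,0.3,0,0],[6.6,0.4,0,0]]}}

```text
time: 12.9
ee_pos: [0.5909, 0.1275, 0.118]
orientation: [-2.217, -2.226, 0.001]
wrist_force: [0.5, 1.0, -1.6]
gripper_width: 0.409
finger_force: 40.6
```

Call:
{"name": "arm_command", "arguments": {"moves": [[1.0,0.05,0,0],[1.6,0.1,0,0],[1.74,0.1,0,0],[1.74,0.1,-0.2,0],[1.74,0.1,-0.4,0]]}}

```text
time: 13.32
ee_pos: [0.6321, 0.1299, 0.1077]
orientation: [-2.216, -2.226, 0.001]
wrist_force: [-0.1, 0.3, -2.3]
gripper_width: 0.408
finger_force: 40.8
```

Call:
{"name": "arm_command", "arguments": {"moves": [[0,0,-0.15,0],[0,0,-0.3,0],[0,0,-0.4,0],[0,0,-0.5,0],[0,0,-0.5,0]]}}

```text
time: 13.73
ee_pos: [0.6325, 0.13, 0.096]
orientation: [2.217, 2.226, 0.0]
wrist_force: [0.6, -0.1, -2.5]
gripper_width: 0.409
finger_force: 41.0
```

Run:
```python
from h import *
o=[]
for n,(x,y) in(("scene",(240,140)),("top",(190,110))):
    im=optics.snapshot(n)[:,:,::-1]; cv2.imwrite(n+"4.png",im)
    c=im[y:y+150,x:x+130]; o.append(cv2.resize(c,None,fx=3,fy=3,interpolation=cv2.INTER_CUBIC))
cv2.imwrite("pics/p6.png",np.hstack(o))
```

```text
(no output)
```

View pics/p6.png

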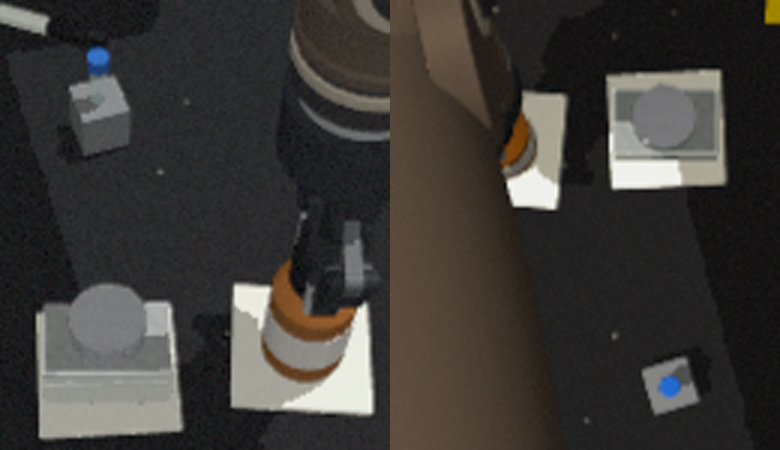

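The bottle hangs over its tile with its base near (302,357) in the scene crop. The tin looks centred on the lid. I'll set the bottle down gently.

Call:
{"name": "arm_command", "arguments": {"moves": [[0,0,-0.05,0],[0,0,-0.1,0],[0,0,-0.14,0],[0,0,-0.14,0],[0,0,-0.14,0]]}}

```text
time: 14.25
ee_pos: [0.633, 0.1301, 0.0957]
orientation: [2.216, 2.225, 0.004]
wrist_force: [-6.5, -0.7, 14.9]
gripper_width: 0.411
finger_force: 42.8
```

Call:
{"name": "arm_command", "arguments": {"moves": [[0,0,0.1,0],[0,0,0.1,0],[0,0,0.1,0],[0,0,0.1,0],[0,0,0.1,0]], "claw": 75}}

```text
time: 14.67
ee_pos: [0.6329, 0.1299, 0.0944]
orientation: [-2.217, -2.226, 0.0]
wrist_force: [-0.2, -0.4, -0.3]
gripper_width: 0.88
finger_force: 0.0
```

Call:
{"name": "arm_command", "arguments": {"moves": [[0,0,0.6,0],[0,0,1.8,0],[0,0,3.0,0],[0,0,4.0,0],[0,0,4.3,0]]}}

```text
time: 15.08
ee_pos: [0.6343, 0.1302, 0.2066]
orientation: [2.215, 2.224, 0.007]
wrist_force: [0.4, 0.4, 0.1]
gripper_width: 0.88
finger_force: 0.0
```

Call:
{"name": "arm_command", "arguments": {"moves": [[-0.6,-1.2,0,0],[-1.2,-2.4,0,0],[-1.8,-3.6,0,0],[-2.4,-4.9,0,0],[-3.0,-6.2,0,0]], "claw": 85}}

```text
time: 15.5
ee_pos: [0.5568, -0.0261, 0.2012]
orientation: [-2.215, -2.226, 0.001]
wrist_force: [1.5, -0.0, 0.2]
gripper_width: 0.995
finger_force: 0.0
```

Call:
{"name": "arm_command", "arguments": {"moves": [[-0.6,-1.2,0,0],[-1.2,-2.4,0,0],[-1.8,-3.6,0,0],[-2.4,-4.9,0,0],[-3.0,-6.2,0,0]]}}

```text
time: 15.92
ee_pos: [0.4817, -0.1812, 0.2015]
orientation: [-2.216, -2.226, 0.001]
wrist_force: [0.7, -0.0, -0.1]
gripper_width: 0.999
finger_force: 0.0
```

Call:
{"name": "arm_command", "arguments": {"moves": [[-0.6,-1.2,-0.2,0],[-1.2,-2.4,-0.6,0],[-1.8,-3.7,-1.4,0],[-2.38,-4.9,-2.2,0],[-2.38,-4.9,-3.0,0]]}}

```text
time: 16.33
ee_pos: [0.421, -0.3067, 0.1258]
orientation: [2.222, 2.22, -0.003]
wrist_force: [0.1, -0.1, -1.1]
gripper_width: 0.996
finger_force: 0.0
```

Run:
```python
from h import *
o=[]
for n,(x,y) in(("scene",(100,120)),("top",(190,110))):
    im=optics.snapshot(n)[:,:,::-1]; cv2.imwrite(n+"5.png",im)
    c=np.clip(im[y:y+170,x:x+266].astype(float)*1.3,0,255).astype(np.uint8); o.append(cv2.resize(c,(469,300),interpolation=cv2.INTER_CUBIC))
    K,R,tv=P[n]
cv2.imwrite("pics/p7.png",np.vstack(o))
```

```text
(no output)
```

View pics/p7.png

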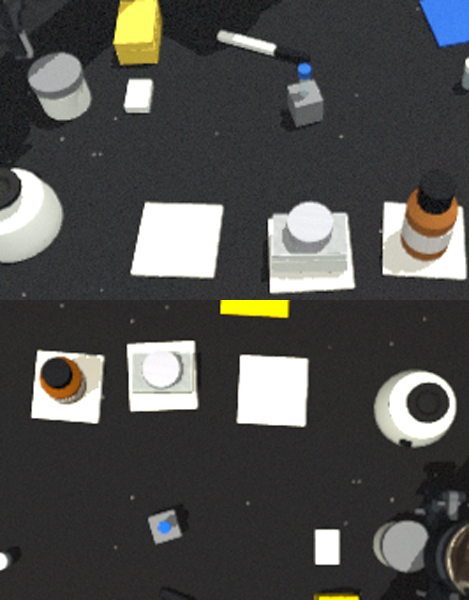

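All three things stand upright: bottle at (430,220), box with tin at (310,235) in the scene crop. The gripper is above the jar at (60,85). I'll measure.

Run:
```python
from h import *
t=cv2.imread("top5.png");s=cv2.imread("scene5.png")
off={"top":np.array([.0016,.0015]),"scene":-np.array([.0016,.0015])}
for n,im,sd in(("top",t,(281,149)),("scene",s,(275,244))):
    e=cv2.fitEllipse(biggest(flood(im,sd,22))); print("tin",n,e,onz(n,e[0],.070)[:2]+off[n])
e=cv2.fitEllipse(biggest(flood(t,(225,155),20)));print("cap",e,onz("top",e[0],.119)[:2]+off["top"])
for n,im,(x0,y0,x1,y1) in(("scene",s,(310,210,380,275)),("top",t,(200,135,255,180))):
    m=cv2.inRange(cv2.cvtColor(im,cv2.COLOR_BGR2HSV)[y0:y1,x0:x1],(3,110,50),(20,255,255)); q=np.vstack(cv2.findContours(m,cv2.RETR_EXTERNAL,cv2.CHAIN_APPROX_NONE)[0]); b=np.array(cv2.boundingRect(q))+[x0,y0,0,0]; print("brown",n,b)
    if n=="scene": # front bottom edge of base: nearest point
        f=(b[0]+b[2]/2-2,b[1]+b[3]-1); print("front base pt",onz(n,f,.006)[:2]+off[n])
K,R,tv=P["scene"]
print(cv2.projectPoints(np.float64([[.424+.043,-.304,.118],[.424,-.304,.118]]),R,tv,K,None)[0])
```

```text
tin top ((280.5666198730469, 148.08734130859375), (19.537128448486328, 20.162139892578125), 155.971923828125) [0.64713998 0.00633658]
tin scene ((277.5603942871094, 245.63839721679688), (20.020578384399414, 33.175933837890625), 94.48078918457031) [0.64642922 0.0095203 ]
cap ((221.82620239257812, 150.89146423339844), (15.658896446228027, 16.07966423034668), 144.8342742919922) [0.63285684 0.13032621]
brown scene [328 227  32  40]
front base pt [0.65599188 0.13338036]
brown top [213 142  24  24]
[[[115.88560144 155.17596278]]

 [[120.43649109 139.41628516]]]
```

Call:
{"name": "arm_command", "arguments": {"moves": [[0,0,-1.0,0],[0,0,-2.0,0],[0,0,-2.8,0],[0,0,-3.4,0],[0,0,-3.6,0]]}}

```text
time: 16.85
ee_pos: [0.4229, -0.3009, 0.0356]
orientation: [-2.213, -2.226, 0.0]
wrist_force: [0.5, -0.3, -0.2]
gripper_width: 0.993
finger_force: 0.0
```

Call:
{"name": "arm_command", "arguments": {"moves": [[0,0,0,0],[0,0,0,0],[0,0,0,0],[0,0,0,0],[0,0,0,0]], "claw": 54, "force": 40}}

```text
time: 17.27
ee_pos: [0.4243, -0.3029, 0.0386]
orientation: [2.215, 2.225, 0.001]
wrist_force: [-0.5, 0.6, 5.2]
gripper_width: 0.732
finger_force: 44.5
```

Call:
{"name": "arm_command", "arguments": {"moves": [[0,0,0,0],[0,0,0,0],[0,0,0.3,0],[0,0,1.2,0],[0,0,2.4,0]]}}

```text
time: 17.68
ee_pos: [0.4215, -0.3014, 0.0959]
orientation: [-2.213, -2.222, 0.002]
wrist_force: [0.3, -0.4, -1.9]
gripper_width: 0.736
finger_force: 44.4
```

Call:
{"name": "arm_command", "arguments": {"moves": [[0.5,0.6,0.2,0],[1.4,1.6,0.4,0],[2.5,2.5,0.4,0],[3.7,3.4,0.4,0],[4.9,4.2,0.4,0]]}}

```text
time: 18.1
ee_pos: [0.5466, -0.1963, 0.108]
orientation: [2.217, 2.225, -0.0]
wrist_force: [0.3, -1.0, -2.2]
gripper_width: 0.73
finger_force: 44.5
```

Call:
{"name": "arm_command", "arguments": {"moves": [[1.2,0.8,0,0],[2.4,1.6,0,0],[3.1,2.1,0,0],[3.28,2.24,-0.3,0],[3.28,2.24,-0.9,0]]}}

```text
time: 18.52
ee_pos: [0.6301, -0.1405, 0.0859]
orientation: [2.213, 2.227, 0.002]
wrist_force: [-0.0, 0.0, -1.9]
gripper_width: 0.732
finger_force: 44.5
```

Call:
{"name": "arm_command", "arguments": {"moves": [[0,0,-0.5,0],[0,0,-1.0,0],[0,0,-1.3,0],[0,0,-1.45,0],[0,0,-1.5,0]]}}

```text
time: 18.93
ee_pos: [0.627, -0.1418, 0.0466]
orientation: [-2.217, -2.225, 0.002]
wrist_force: [-0.0, 0.4, -1.2]
gripper_width: 0.733
finger_force: 44.5
```

Call:
{"name": "arm_command", "arguments": {"moves": [[0,0,-0.05,0],[0,0,-0.1,0],[0,0,-0.14,0],[0,0,-0.14,0],[0,0,-0.14,0]]}}

```text
time: 19.35
ee_pos: [0.6283, -0.1418, 0.0446]
orientation: [2.216, 2.225, 0.001]
wrist_force: [-0.2, -0.0, 3.1]
gripper_width: 0.733
finger_force: 44.6
```

Call:
{"name": "arm_command", "arguments": {"moves": [[0,0,-0.04,0],[0,0,-0.04,0],[0,0,-0.04,0],[0,0,-0.04,0],[0,0,-0.04,0]]}}

```text
time: 19.77
ee_pos: [0.6283, -0.1418, 0.0446]
orientation: [2.216, 2.225, 0.001]
wrist_force: [-3.9, 0.6, 7.3]
gripper_width: 0.734
finger_force: 45.4
```

Call:
{"name": "arm_command", "arguments": {"moves": [[0,0,0,0],[0,0,0,0],[0,0,0,0],[0,0,0,0],[0,0,0,0]], "claw": 85}}

```text
time: 20.18
ee_pos: [0.6278, -0.1415, 0.0425]
orientation: [-2.217, -2.226, 0.0]
wrist_force: [-0.2, -0.8, 0.2]
gripper_width: 0.996
finger_force: 0.0
```

Call:
{"name": "arm_command", "arguments": {"moves": [[0,0,0.6,0],[0,0,1.8,0],[0,0,3.2,0],[0,0,4.6,0],[0,0,5.6,0]]}}

```text
time: 20.6
ee_pos: [0.6283, -0.1416, 0.1859]
orientation: [2.215, 2.225, 0.002]
wrist_force: [0.6, -1.0, -0.2]
gripper_width: 0.992
finger_force: 0.0
```

Call:
{"name": "arm_command", "arguments": {"moves": [[-1.2,-0.8,0,0],[-2.4,-1.6,0,0],[-3.6,-2.4,0,0],[-4.8,-3.2,0,0],[-6.0,-4.0,0,0]]}}

```text
time: 21.02
ee_pos: [0.4765, -0.242, 0.1827]
orientation: [2.216, 2.227, -0.0]
wrist_force: [0.1, -0.6, -0.2]
gripper_width: 1.0
finger_force: 0.0
```

Call:
{"name": "arm_command", "arguments": {"moves": [[-0.8,-0.8,0,0],[-1.6,-1.6,0,0],[-2.0,-2.4,0,0],[-2.0,-2.4,0,0],[-2.0,-2.4,0,0]]}}

```text
time: 21.43
ee_pos: [0.4273, -0.3023, 0.1828]
orientation: [2.219, 2.223, 0.0]
wrist_force: [-0.5, -0.0, 0.6]
gripper_width: 0.998
finger_force: 0.0
```

Run:
```python
from h import *
o=[]
for n,(x,y) in(("scene",(100,120)),("top",(190,110))):
    im=optics.snapshot(n)[:,:,::-1]; cv2.imwrite(n+"6.png",im)
    c=np.clip(im[y:y+170,x:x+266].astype(float)*1.3,0,255).astype(np.uint8); o.append(cv2.resize(c,(469,300),interpolation=cv2.INTER_CUBIC))
cv2.imwrite("pics/p8.png",np.vstack(o))
t=cv2.imread("top6.png");s=cv2.imread("scene6.png")
off={"top":np.array([.0016,.0015]),"scene":-np.array([.0016,.0015])}
K={}
for n,im in(("top",t),("scene",s)):
    Km,R,tv=P[n]
    for k,p in(("jar",(.6277,-.1415,.064)),("tin",(.6465,.0075,.070))):
        sd=tuple(int(round(v)) for v in cv2.projectPoints(np.float64([p]),R,tv,Km,None)[0].ravel())
        e=cv2.fitEllipse(biggest(flood(im,sd,22))); print(k,n,np.round(e[1],1),onz(n,e[0],p[2])[:2]+off[n])
e=cv2.fitEllipse(biggest(flood(t,(222,151),20)));print("cap",onz("top",e[0],.119)[:2]+off["top"])
q=biggest(flood(t,(282,160),25)); print(cv2.boundingRect(q))
```

```text
jar top [27.2 30.6] [ 0.62866691 -0.14279632]
tin top [19.5 20.2] [0.64713998 0.00633658]
jar scene [27.3 34.6] [ 0.63064336 -0.1426403 ]
tin scene [24.8 46.6] [0.65275753 0.0091754 ]
cap [0.63309233 0.13088278]
(265, 139, 36, 24)
```

View pics/p8.png

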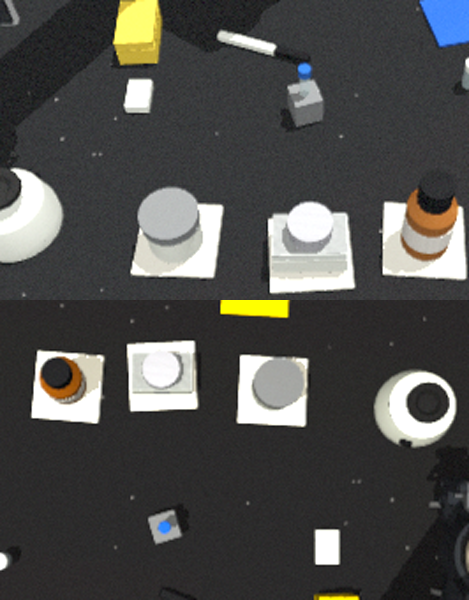

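In the last picture everything is upright and centred on its tile, the tin is on the lid, and the stand hasn't moved. I'm handing the job in.

```bash
python3 -c "
from plant import close_job
print(close_job())"
```

```text
the job is handed in; nothing more can be done
None
```

The job is handed in: by the last camera measurements, the bottle, jar and box stand within about 3 mm of their tile centres, the tin is about 4 mm off the middle of the box lid, and the tube stand was not moved; hand-in gave no verdict.

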